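Load the scale with the check weight, found by heft

ROBOT

A 6-joint arm with a two-finger parallel gripper is mounted at the origin on a cart in front of the work surface, level with it; the furniture and walls round the work are solid. World frame = base frame: x ahead of the robot, y to its left, z up, the work surface at z = 0. Lengths are in m, angles in degrees, forces in N, time in s.
With the tool pointing down it reaches from about 0.325 to 0.875 m from the base axis. Payload 4.4 kg.
Tool frame: the origin (TCP) lies on the centre line of the jaws, within the pads' length; the fingertips stand 14 mm ahead of it and the grasp point (between the pads) lies 5 mm behind it; z points along the fingers, y is the line along which they close (so a half turn about z gives the same grasp; the last joint's range is limited). The gripper opens to 85 mm and grips with 20 to 120 N. Pads are 22 mm wide; open, the fingers measure 114 mm over their backs; the gripper's body (76 mm by 85 mm) begins 54 mm behind the grasp point. The pads swing forward as they close: fully open they stand 13 mm farther back than shut.
Start: joints at [-81.79, 11.837, 88.321, -0, 79.842, -8.623], TCP at [0.167, -0.55, 0.208] pointing down, gripper open.
Joint ranges: [-156.59, 156.59], [-49.26, 127.26], [12.9, 141.05], [-63.56, 243.56], [4.71, 150.69], [-161.64, 161.64]. Speed limits (degrees/s): [159.86, 159.86, 180, 180, 180, 180].

INTERFACE

Orientations are given as [roll, pitch, yaw] about the fixed x, y, z axes, in that order (R = Rz(yaw) Ry(pitch) Rx(roll)).
In Python, from workcell import ctrl, optics, nets gives the robot as it stands.
- The arm moves only by the tool drive_tool, never from a script. Its arguments are lists of equal length, an entry for each row: "translation": the shift along the tool's x, y, z in units of 60 mm (1.0 is 60 mm), a list of three; "delta_rot": the turn, a rotation vector about the tool's x, y, z in units of 5 degrees (1.0 is 5 degrees), a list of three; "gripper": the closure, from 0 (fully open) to 1 (shut). A call has 1 to 5 rows; each row is the pose to reach, as a shift and turn from the pose commanded when the call began, along the tool's axes at that moment; what a row does not reach only later rows make up. A row lasts 1/8 s, in which the tool goes at most 62.5 mm and 10.7 degrees, less where a joint would pass 70% of its speed; a pose out of reach is approached as far as the arm can. A call with a gripper value outside its range is refused whole. The fingers move at their own pace and stop on an object; the grip force is fixed at half the most. Time passes only in rows, so rows that repeat a pose let the fingers close. It gives the time, the measured TCP pose, the force, the opening and the grip force at its end, in the units of the state.
- ctrl.state(): the state, without advancing time (a new reading comes with each control period).
- optics.get_image(name): name is "scene" or "top" or "wrist"; returns (picture, depth): 480x640x3 uint8, red, green, blue; 480x640 float32, m along the optical axis (not along the pixel's ray), 0 where there is no reading.
- optics.camera_model(name): a dict with "intrinsics" (3x3 intrinsics, pixels), "eye" and "attitude" of the camera in the world; the wrist camera has in their place "mount" (4x4, takes a point from camera to tool coordinates, whose origin is the TCP and whose axes are the flange's). Camera axes: x right, y down, z forward; pixel columns grow to the right and rows downward; lengths in m; the calibration is good to about 2 mm. The wrist camera is an equidistant fisheye: a pixel r from the principal point sees the ray r / f radians off the axis. A picture is of the moment at which its call begins: read the wrist's pose just before it. camera_model takes no time and is no camera call.
- ctrl.job_done(): hands the job in; it is judged then, once.
Trained networks look in the newest picture that a camera, given by its name, has taken for a name from the list of things; names that differ only in an ending like _2 or _b are one class to them, and where a whole thing is asked for, a point or a joint stands for the part that bears it (a point fixed in the world has none). Each returns a list of dicts, best first, with "p" (0 to 1); they miss things now and then, are a little off and sometimes report something else, mostly with a low value. They report only what shows in the picture. A call takes as long as a camera call. They do not tell look-alikes from the thing itself.
- nets.silhouettes(camera, thing): "pixels" (480x640 bool, what is visible of it) and "rect" ([centre column, centre row, width, height] in pixels, round what is visible of it).
- nets.tip_of(camera, thing): "position" ([column, row] in pixels: a listed point, or the origin of a listed thing).
The state is a dict: "clock": time; "qpos": joint angles; "qvel": joint speeds; "joint_torque": joint torques, N m; "tool_pos": TCP position; "tcp_rot": TCP orientation; "force": force on the tool from outside, world axes, zero at the start; "torque": the same for the moment, N m; "grip_width": finger opening in m; "grip_force": force on a finger pad.
Only numpy, scipy, OpenCV 4.12 (cv2) and the standard library are available. Lean on these libraries where they do the work, as an engineer would, in place of code of your own. Each camera call takes 0.05 s, during which the arm holds its last target. There are 200 camera calls.

TASK

Two identical white screw-top jars stand on the worktop: one holds the heavy steel check weight, the other is practically empty. Find the heavy one by its heft when lifted and set it down gently, upright, on the middle of the pan of the small spring scale. The light jar must end up standing where it stood.

Things in the scene. Friction and masses are not known exactly. Their poses are not given: they have to be found in the camera images.
- jar_1: A plain white opaque screw-top jar, one of two that look exactly alike: body 50 mm diameter (grip it there, 35 to 60 mm above its foot, from any side), knurled lid 52 mm diameter from 68 to 84 mm height, fixed on. One of the two jars holds a steel weight (about 0.5 to 0.7 kg in all), the other only light packing (about 0.1 kg); which is which changes every time and cannot be seen. Origin: centre of its underside; z up. It stands upright on the worktop at the start.
- jar_2: The other plain white opaque screw-top jar, one of two that look exactly alike: body 50 mm diameter (grip it there, 35 to 60 mm above its foot, from any side), knurled lid 52 mm diameter from 68 to 84 mm height, fixed on. One of the two jars holds a steel weight (about 0.5 to 0.7 kg in all), the other only light packing (about 0.1 kg); which is which changes every time and cannot be seen. Origin: centre of its underside; z up. It stands upright on the worktop at the start.
- scale: The small grey spring scale, fixed to the worktop: base 130 x 130 mm, 40 mm high, with a round flat steel pan of 100 mm diameter centred over it, whose top is 72 mm above the worktop when unloaded. A graduated pillar 34 mm wide and 10 mm thick stands at the base's +x edge, its inner face 53 mm from the pan's centre and its top 103 mm above the worktop. Origin: on the worktop under the pan's centre; x of the scale points from the pan to the pillar, z up.
- scale_pan (a joint): Downward travel of the scale's pan in m: 0 unloaded, 0.011 at its lower stop. The spring is soft (about 0.6 N to start it, 4.5 N pushes it to the stop): the heavy jar presses it to the stop or nearly so, the light jar less than 2 mm.
There are look-alikes about, which are no part of the job. Leave any black or red look-alike of the jar_2 alone.

How it is judged (in metres and radians):
At the end, for the whole second after the job is handed in: The heavy jar stands upright (within about 10 degrees), released and at rest on the scale's pan, its centre within 30 mm of the pan's centre, so that the pan is pressed down more than 8 mm; the light jar stands upright on the worktop within 40 mm of where it stood at the start (value of joint scale_pan above 0.008 m and ((horizontal distance between jar_1 and scale below 0.03 m and height (world z) of jar_1 above 0.05 m and angle between each of jar_1, jar_2's own z axis and vertical below 0.17 rad and linear speed of each of jar_1, jar_2 below 0.03 m/s and distance of jar_2 from where it was at the start of the episode below 0.04 m) or (horizontal distance between jar_2 and scale below 0.03 m and height (world z) of jar_2 above 0.05 m and angle between each of jar_2, jar_1's own z axis and vertical below 0.17 rad and linear speed of each of jar_2, jar_1 below 0.03 m/s and distance of jar_1 from where it was at the start of the episode below 0.04 m))); the robot touches nothing.
It fails at once if a jar is set down hard on the scale (more than 45 N) (contact force between any of jar_1, jar_2 and scale above 45 N).
It also fails if it takes over 64 s, if anything falls off the work surface, if the arm or the gripper's body presses on something with over 40 N, if the wrist force passes 120 N, or if a joint passes its speed limit or range.

## Working session

There is one attempt and no reset: what is moved stays moved. The work goes in short steps, Python scripts to look and compute and a tool call to move; the robot and the scene stay as the last step left them, time stands still between calls to the robot, and variables do not carry over. Pictures are saved under pics/ and viewed, at most 10 in all, crops included, and the job is handed in when it is done.

Besides the shell and the picture viewer there is one more tool, called as name(argument=value, ...) on one line, values as JSON. drive_tool: Moves the arm, as the interface text tells. Its arguments: {"type":"object","properties":{"translation":{"type":"array","items":{"type":"array","items":{"type":"number"}}},"delta_rot":{"type":"array","items":{"type":"array","items":{"type":"number"}}},"gripper":{"type":"array","items":{"type":"number"}}},"required":["translation","delta_rot","gripper"]}

```bash
mkdir -p pics
cat > h.py <<'E'
import numpy as np, cv2
from workcell import ctrl, optics, nets
def pts(cam, depth):
    m=optics.camera_model(cam); K=np.array(m["intrinsics"]); R=np.array(m["attitude"]); 
    v,u=np.mgrid[:480,:640]
    P=np.stack([(u-K[0,2])/K[0,0]*depth,(v-K[1,2])/K[1,1]*depth,depth],-1)
    return P@R.T+np.array(m["eye"])
E
python3 - <<'E'
from h import *
m=optics.camera_model("top");print(m); print(ctrl.state())
for c in("top","scene"):
    im,d=optics.get_image(c); cv2.imwrite(f"pics/{c}1.png",im[...,::-1])
    if np.array(m["attitude"]).shape!=(3,3): continue
    P=pts(c,d)
    for t in("jar_1","scale"):
        for r in nets.silhouettes(c,t):
            p=P[r["pixels"]&(d>0)]; 
            hi=p[p[:,2]>np.percentile(p[:,2],95)-.006]
            print(c,t,round(r["p"],2),np.round(r["rect"]),"top z",hi[:,2].mean().round(3),"mid",((hi.max(0)+hi.min(0))/2).round(3), "ext",np.ptp(hi,axis=0).round(3), im[r["pixels"]].mean(0).round())
E
```

```text
{'intrinsics': array([[458.26712164,   0.        , 322.03945704],
       [  0.        , 458.26712164, 235.21270347],
       [  0.        ,   0.        ,   1.        ]]), 'eye': array([ 0.33183917, -0.01936075,  0.96547657]), 'attitude': array([-171.40904345,   -1.72056126,  -88.27744337])}
{'clock': 0.0, 'qpos': array([-8.17892516e+01,  1.18856150e+01,  8.84074683e+01,  1.39816047e-03,
        7.98417549e+01, -8.62208586e+00]), 'qvel': array([ 0.07808321, -0.02611367,  0.07328356, -0.0191283 , -0.03495298,
        0.04844161]), 'joint_torque': array([-1.87655271e-03, -3.83038330e+01, -2.91601378e+01, -3.03087982e-04,
        1.05441391e-02, -5.92001168e-07]), 'tool_pos': array([ 0.16639442, -0.54952813,  0.20699021]), 'tcp_rot': array([-1.79866892e+02, -2.15745741e-02,  1.68325610e+01]), 'force': array([-0.02197217,  0.30447536, -0.42789795]), 'torque': array([ 0.01012808, -0.01375223,  0.01424474]), 'grip_force': 0.0, 'grip_width': 0.08543878956992329}
```

```bash
sed -i 's/R=np.array(m\["attitude"\]);/R=Rotation.from_euler("xyz",m["attitude"],degrees=True).as_matrix()/; 1a from scipy.spatial.transform import Rotation' h.py
python3 - <<'E'
from h import *
for c in("top","scene"):
    im,d=optics.get_image(c); P=pts(c,d)
    for t in("jar_1","scale","scale_pan"):
        for r in nets.silhouettes(c,t):
            p=P[r["pixels"]&(d>0)]
            if len(p)<20: continue
            hi=p[p[:,2]>np.percentile(p[:,2],95)-.006]
            print(c,t,round(r["p"],2),np.round(r["rect"]),"top z",hi[:,2].mean().round(3),"mid",((np.percentile(hi,99,axis=0)+np.percentile(hi,1,axis=0))/2).round(3), "ext",np.ptp(hi,axis=0).round(3), im[r["pixels"]].mean(0).round())
E
```

```text
top jar_1 0.92 [439. 237.  36.  29.] top z 0.084 mid [ 0.473 -0.275  0.084] ext [0.052 0.052 0.009] [210. 210. 205.]
top jar_1 0.85 [443. 192.  33.  32.] top z 0.084 mid [ 0.574 -0.288  0.084] ext [0.052 0.051 0.008] [182.  68.  65.]
top jar_1 0.85 [439. 287.  34.  28.] top z 0.084 mid [ 0.375 -0.277  0.084] ext [0.048 0.051 0.008] [202.  78.  75.]
top jar_1 0.69 [486. 246.  34.  34.] top z 0.084 mid [ 0.464 -0.379  0.084] ext [0.052 0.053 0.008] [50. 47. 48.]
top jar_1 0.64 [310. 217.  25.  30.] top z 0.084 mid [ 0.503 -0.018  0.084] ext [0.05  0.051 0.01 ] [228. 228. 225.]
top scale 0.67 [155. 199.  70.  72.] top z 0.074 mid [0.545 0.305 0.086] ext [0.113 0.099 0.037] [181. 183. 185.]
top scale_pan 0.61 [149. 193.  52.  52.] top z 0.072 mid [0.537 0.305 0.072] ext [0.098 0.099 0.008] [223. 224. 226.]
scene jar_1 0.86 [395. 204.  24.  36.] top z 0.085 mid [ 0.374 -0.277  0.085] ext [0.053 0.056 0.008] [138.  25.  22.]
scene jar_1 0.74 [328. 178.  17.  35.] top z 0.085 mid [ 0.572 -0.288  0.085] ext [0.052 0.053 0.009] [139.  24.  21.]
scene jar_1 0.6 [376. 174.  18.  34.] top z 0.085 mid [ 0.462 -0.376  0.085] ext [0.048 0.052 0.008] [31. 29. 30.]
scene jar_1 0.59 [360. 190.  20.  34.] top z 0.085 mid [ 0.473 -0.275  0.084] ext [0.053 0.053 0.008] [152. 155. 151.]
scene jar_1 0.56 [297. 246.  26.  44.] top z 0.085 mid [ 0.501 -0.017  0.084] ext [0.05  0.054 0.008] [152. 155. 151.]
scene scale 0.57 [184. 349.  91.  85.] top z 0.075 mid [0.543 0.305 0.087] ext [0.111 0.1   0.037] [145. 151. 155.]
scene scale_pan 0.62 [181. 332.  56.  43.] top z 0.073 mid [0.537 0.305 0.073] ext [0.098 0.099 0.008] [194. 199. 203.]
```

View pics/top1.png

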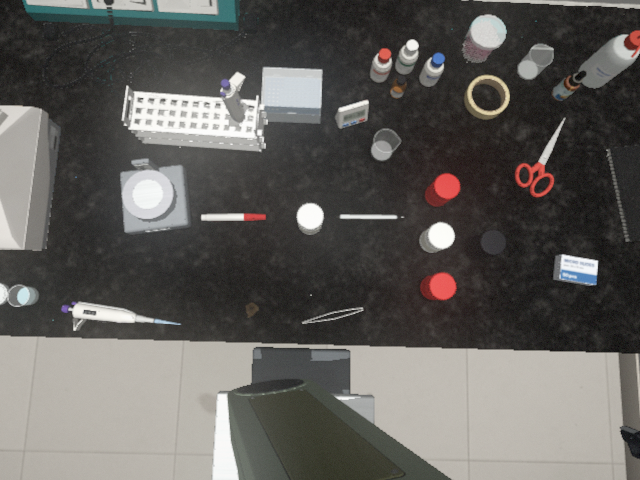

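View pics/scene1.png

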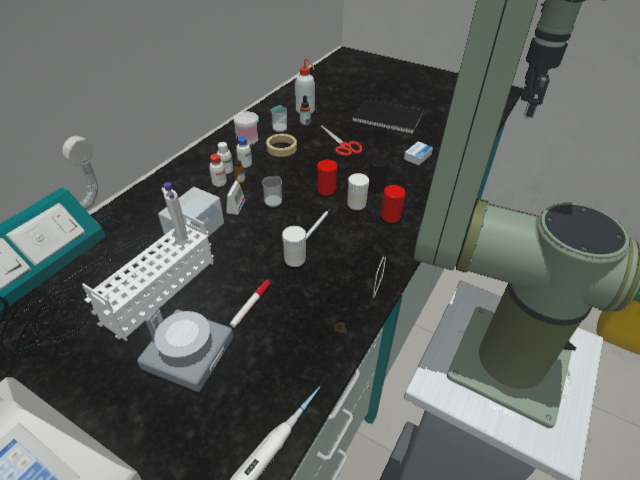

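The top view shows a white jar at (439,237), between red jars at (443,190) and (439,287) with a black one at (493,243). The other white jar stands alone at (310,217). The scale pan is at (149,193), with its pillar at (143,163).

Candidates are white (310,217), white (439,237), red (443,190), red (439,287), black (493,243). By the description I choose the two white ones and lift the lone one first.

```bash
cat >> h.py <<'E'
def go(target,yaw,s=None):
    s=s or ctrl.state(); R=Rotation.from_euler("xyz",s["tcp_rot"],degrees=True)
    T=Rotation.from_euler("xyz",[180,0,yaw],degrees=True)
    print("pos",np.round(s["tool_pos"],4),np.round(s["tcp_rot"],2),"F",np.round(s["force"],2),"w",round(s["grip_width"],4),"t",s["clock"])
    print("trans units",(R.inv().apply(np.array(target)-s["tool_pos"])/.06).round(3),"rot units",((R.inv()*T).as_rotvec(degrees=True)/5).round(3))
E
python3 - <<'E'
from h import *
im,d=optics.get_image("top"); P=pts("top",d)
m=(P[...,2]>.088)&(P[...,2]<.11)&(np.hypot(P[...,0]-.537,P[...,1]-.305)<.08)
print("pillar",P[m].mean(0),m.sum())
c=im[150:320,110:520]; cv2.imwrite("pics/crop.png",cv2.resize(c,(800,332),interpolation=cv2.INTER_CUBIC)[...,::-1])
go([.502,-.018,.2],0)
E
```

```text
pillar [0.59337662 0.31223774 0.09917293] 137
pos [ 0.1665 -0.5503  0.2082] [-180.     -0.     16.83] F [-0.74 -0.38 -0.31] w 0.0852 t 0.55
trans units [ 7.921 -6.873  0.137] rot units [-1.000e-03 -0.000e+00  3.366e+00]
```

View pics/crop.png

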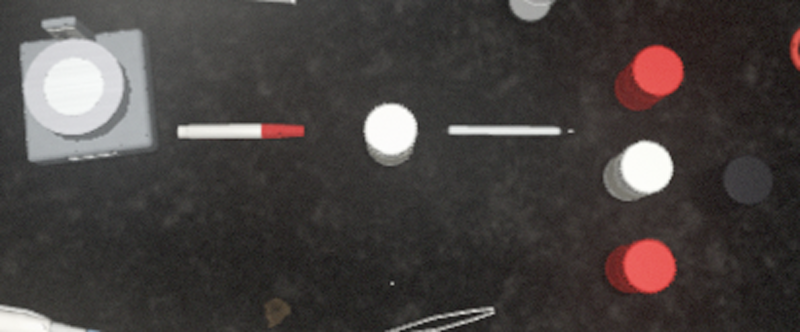

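The crop confirms both jars are plain white, at crop (390,135) and (645,168). The pens next to the lone jar lie flat, so the fingertips clear them. The pillar direction gives the scale a yaw of about 7°.

drive_tool(translation=[[0.75,-0.65,0],[1.5,-1.3,0],[2.25,-1.95,0],[3.0,-2.6,0],[3.75,-3.25,0]], delta_rot=[[0,0,0],[0,0,0],[0,0,0],[0,0,0],[0,0,0]], gripper=[0,0,0,0,0])

```text
clock: 1.18
tool_pos: [0.3262, -0.297, 0.2085]
tcp_rot: [179.9, -0.0, 16.8]
force: [0.7, -1.1, -0.0]
grip_width: 0.086
grip_force: 0.0
```

drive_tool(translation=[[0.75,-0.65,0],[1.5,-1.3,0],[2.25,-1.95,0],[3.0,-2.6,0],[3.75,-3.25,0]], delta_rot=[[0,0,0.4],[0,0,0.8],[0,0,1.2],[0,0,1.6],[0,0,2]], gripper=[0,0,0,0,0])

```text
clock: 1.8
tool_pos: [0.4853, -0.045, 0.2086]
tcp_rot: [180.0, -0.1, 6.8]
force: [1.4, -1.1, 0.6]
grip_width: 0.0853
grip_force: 0.0
```

Run:
```python
from h import *
go([.502,-.018,.042],7)
```

```text
pos [ 0.4853 -0.045   0.2086] [ 1.7995e+02 -7.0000e-02  6.7800e+00] F [ 1.35 -1.13  0.59] w 0.0853 t 1.8
trans units [ 0.326 -0.417  2.777] rot units [ 0.009 -0.014 -0.044]
```

drive_tool(translation=[[0.33,-0.42,0.2],[0.33,-0.42,0.9],[0.33,-0.42,1.2],[0.33,-0.42,1.2],[0.33,-0.42,1.2]], delta_rot=[[0,0,0],[0,0,0],[0,0,0],[0,0,0],[0,0,0]], gripper=[0,0,0,0,0])

```text
clock: 2.42
tool_pos: [0.5018, -0.0197, 0.1373]
tcp_rot: [180.0, -0.1, 6.8]
force: [0.3, -0.0, 0.1]
grip_width: 0.0855
grip_force: 0.0
```

```bash
cat >> h.py <<'E'
def wrist(thing,zt,name=None):
    """jar positions from the wrist fisheye: silhouettes' depth points near the lid top"""
    s=ctrl.state(); im,d=optics.get_image("wrist"); m=optics.camera_model("wrist"); K=np.array(m["intrinsics"])
    v,u=np.mgrid[:480,:640]; a=(u-K[0,2])/K[0,0]; b=(v-K[1,2])/K[1,1]; th=np.hypot(a,b)+1e-9
    k=np.tan(th)/th; P=np.stack([a*k*d,b*k*d,d],-1)
    M=np.array(m["mount"]); P=P@M[:3,:3].T+M[:3,3]
    P=Rotation.from_euler("xyz",s["tcp_rot"],degrees=True).apply(P.reshape(-1,3)).reshape(P.shape)+s["tool_pos"]
    if name: cv2.imwrite(f"pics/{name}.png",im[...,::-1])
    for r in nets.silhouettes("wrist",thing):
        p=P[r["pixels"]&(d>0)&(th<1.4)]; q=p[abs(p[:,2]-zt)<.006]
        if len(q)>20: print(round(r["p"],2),np.round(r["rect"]),"mid",((np.percentile(q,99,axis=0)+np.percentile(q,1,axis=0))/2).round(4),"ext",np.ptp(q,axis=0).round(3),im[r["pixels"]].mean(0).round())
E
python3 - <<'E'
from h import *
wrist("jar_1",.084); go([.502,-.018,.042],7)
E
```

```text
0.93 [548. 374.  72.  68.] mid [ 0.3851 -0.2813  0.0819] ext [0.033 0.039 0.008] [156.  42.  40.]
0.85 [314. 240.  82.  96.] mid [ 0.5036 -0.0162  0.0828] ext [0.053 0.052 0.009] [215. 220. 214.]
0.8 [627. 306.  25.  69.] mid [ 0.4832 -0.2938  0.0835] ext [0.027 0.014 0.004] [36. 37. 37.]
0.66 [585. 300.  83.  84.] mid [ 0.474  -0.2733  0.0819] ext [0.054 0.053 0.008] [192. 195. 189.]
0.66 [608. 201.  63.  74.] mid [ 0.5696 -0.2706  0.0818] ext [0.047 0.028 0.009] [136.  34.  32.]
pos [ 0.5022 -0.0198  0.1378] [ 1.7994e+02 -1.7000e-01  6.8100e+00] F [-0.78  0.02 -0.24] w 0.0853 t 2.525
trans units [-0.004 -0.032  1.596] rot units [ 0.011 -0.034 -0.037]
```

Position is confirmed, so I descend and grip.

drive_tool(translation=[[0,-0.03,0.5],[0,-0.03,1.0],[0,-0.03,1.4],[0,-0.03,1.58],[0,-0.03,1.58]], delta_rot=[[0,0,0],[0,0,0],[0,0,0],[0,0,0],[0,0,0]], gripper=[0,0,0,0,0])

```text
clock: 3.15
tool_pos: [0.5008, -0.0177, 0.0415]
tcp_rot: [-180.0, 0.0, 6.8]
force: [0.6, -0.4, 0.0]
grip_width: 0.0852
grip_force: 0.0
```

drive_tool(translation=[[0,0,0],[0,0,0],[0,0,0],[0,0,0],[0,0,0]], delta_rot=[[0,0,0],[0,0,0],[0,0,0],[0,0,0],[0,0,0]], gripper=[0.9,0.9,0.9,0.9,0.9])

```text
clock: 3.78
tool_pos: [0.5021, -0.0176, 0.0432]
tcp_rot: [180.0, -0.2, 6.8]
force: [-2.5, 2.2, 5.6]
grip_width: 0.0499
grip_force: 62.4
```

drive_tool(translation=[[0,0,0],[0,0,0],[0,0,0],[0,0,0],[0,0,0]], delta_rot=[[0,0,0],[0,0,0],[0,0,0],[0,0,0],[0,0,0]], gripper=[0.9,0.9,0.9,0.9,0.9])

```text
clock: 4.4
tool_pos: [0.5021, -0.0176, 0.0432]
tcp_rot: [180.0, -0.2, 6.8]
force: [-1.7, 1.3, 4.9]
grip_width: 0.0497
grip_force: 62.4
```

Gripped. Now I lift by 30 mm and weigh.

drive_tool(translation=[[0,0,-0.15],[0,0,-0.35],[0,0,-0.5],[0,0,-0.5],[0,0,-0.5]], delta_rot=[[0,0,0],[0,0,0],[0,0,0],[0,0,0],[0,0,0]], gripper=[0.9,0.9,0.9,0.9,0.9])

```text
clock: 5.03
tool_pos: [0.5004, -0.0176, 0.0712]
tcp_rot: [-180.0, 0.0, 6.8]
force: [-0.5, 0.2, -6.2]
grip_width: 0.0492
grip_force: 63.7
```

drive_tool(translation=[[0,0,0],[0,0,0],[0,0,0],[0,0,0],[0,0,0]], delta_rot=[[0,0,0],[0,0,0],[0,0,0],[0,0,0],[0,0,0]], gripper=[0.9,0.9,0.9,0.9,0.9])

```text
clock: 5.65
tool_pos: [0.5007, -0.0176, 0.0714]
tcp_rot: [-180.0, 0.0, 6.8]
force: [-0.5, 0.4, -4.9]
grip_width: 0.0495
grip_force: 63.7
```

Run:
```python
from h import *
go([.502,-.018,.042],7)
```

```text
pos [ 0.5007 -0.0176  0.0714] [-180.      0.      6.83] F [-0.47  0.4  -4.95] w 0.0495 t 5.65
trans units [0.021 0.009 0.489] rot units [-0.     0.001 -0.034]
```

About 5 N, so this is the heavy jar (the other one stays untouched). Raise it and carry it to the scale.

drive_tool(translation=[[0,0,-0.4],[0,0,-1.0],[0,0,-1.6],[0,0,-2.0],[0,0,-2.0]], delta_rot=[[0,0,0],[0,0,0],[0,0,0],[0,0,0],[0,0,0]], gripper=[0.9,0.9,0.9,0.9,0.9])

```text
clock: 6.28
tool_pos: [0.5027, -0.018, 0.1938]
tcp_rot: [179.9, -0.3, 6.8]
force: [1.0, -0.0, -6.2]
grip_width: 0.0493
grip_force: 64.3
```

Run:
```python
from h import *
go([.537,.305,.19],7)
```

```text
pos [ 0.5027 -0.018   0.1938] [179.89  -0.33   6.83] F [ 1.01 -0.   -6.21] w 0.0493 t 6.275
trans units [ 1.207 -5.278  0.061] rot units [ 0.022 -0.067 -0.034]
```

drive_tool(translation=[[0.08,-0.35,0],[0.22,-0.95,0],[0.37,-1.6,0],[0.53,-2.3,0],[0.69,-3.0,0]], delta_rot=[[0,0,0],[0,0,0],[0,0,0],[0,0,0],[0,0,0]], gripper=[0.9,0.9,0.9,0.9,0.9])

```text
clock: 6.9
tool_pos: [0.5191, 0.1671, 0.189]
tcp_rot: [180.0, 0.2, 6.8]
force: [1.8, 0.4, -4.9]
grip_width: 0.0494
grip_force: 64.5
```

drive_tool(translation=[[0.16,-0.7,0],[0.31,-1.35,0],[0.43,-1.9,0],[0.51,-2.25,0],[0.51,-2.25,0]], delta_rot=[[0,0,0],[0,0,0],[0,0,0],[0,0,0],[0,0,0]], gripper=[0.9,0.9,0.9,0.9,0.9])

```text
clock: 7.52
tool_pos: [0.5339, 0.3046, 0.1897]
tcp_rot: [180.0, 0.1, 6.9]
force: [-0.1, -0.4, -4.1]
grip_width: 0.0492
grip_force: 64.6
```

Run:
```python
from h import *
s=ctrl.state()
im,d=optics.get_image("scene"); P=pts("scene",d)
for r in nets.silhouettes("scene","jar_1"):
    p=P[r["pixels"]&(d>0)]; c=im[r["pixels"]].mean(0)
    if p[:,1].mean()>.1: print(r["p"],"min",np.percentile(p,2,axis=0).round(3),"max",np.percentile(p,98,axis=0).round(3),c.round())
cv2.imwrite("pics/carry.png",cv2.resize(im[200:440,60:380],(640,480))[...,::-1])
go([.537,.305,.122],7)
```

```text
0.71 min [0.509 0.283 0.153] max [0.551 0.329 0.233] [142. 146. 142.]
pos [0.5342 0.3028 0.1902] [1.7991e+02 1.2000e-01 6.8300e+00] F [ 0.   -0.13 -5.2 ] w 0.0494 t 7.625
trans units [ 0.053 -0.032  1.136] rot units [ 0.018  0.025 -0.034]
```

View pics/carry.png

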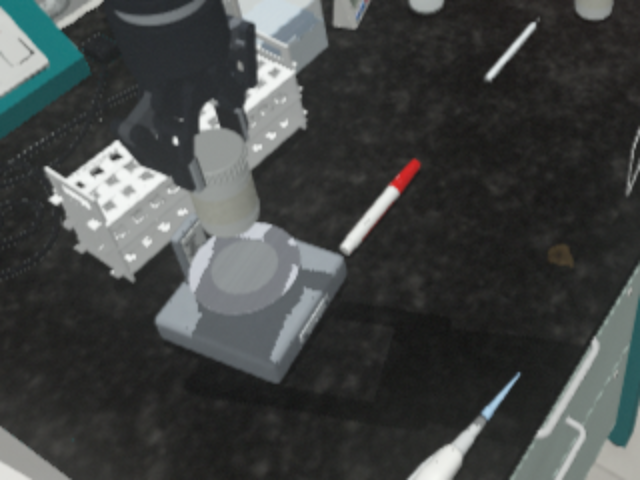

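The picture shows the jar held upright over the pan (its centre at crop (245,265)), clear of the pillar and rack. Descend slowly.

drive_tool(translation=[[0.05,-0.02,0.3],[0.05,-0.02,0.7],[0.05,-0.02,1.0],[0.05,-0.02,1.12],[0.05,-0.02,1.12]], delta_rot=[[0,0,0],[0,0,0],[0,0,0],[0,0,0],[0,0,0]], gripper=[0.9,0.9,0.9,0.9,0.9])

```text
clock: 8.25
tool_pos: [0.5373, 0.3049, 0.1234]
tcp_rot: [180.0, 0.1, 6.8]
force: [0.4, 0.3, -5.4]
grip_width: 0.0493
grip_force: 64.5
```

drive_tool(translation=[[0,0,0.04],[0,0,0.08],[0,0,0.12],[0,0,0.16],[0,0,0.2]], delta_rot=[[0,0,0],[0,0,0],[0,0,0],[0,0,0],[0,0,0]], gripper=[0.9,0.9,0.9,0.9,0.9])

```text
clock: 8.88
tool_pos: [0.5378, 0.3054, 0.1124]
tcp_rot: [-180.0, -0.0, 6.8]
force: [-0.4, -0.3, -3.7]
grip_width: 0.0492
grip_force: 64.7
```

Run:
```python
from h import *
go([.537,.305,.104],7)
```

```text
pos [0.5378 0.3054 0.1124] [-1.7999e+02 -4.0000e-02  6.8400e+00] F [-0.42 -0.25 -3.71] w 0.0492 t 8.875
trans units [-0.014  0.005  0.14 ] rot units [-0.002 -0.008 -0.033]
```

drive_tool(translation=[[0,0,0.03],[0,0,0.06],[0,0,0.09],[0,0,0.12],[0,0,0.12]], delta_rot=[[0,0,0],[0,0,0],[0,0,0],[0,0,0],[0,0,0]], gripper=[0.9,0.9,0.9,0.9,0.9])

```text
clock: 9.5
tool_pos: [0.5378, 0.3054, 0.1052]
tcp_rot: [-180.0, -0.0, 6.8]
force: [0.1, 1.0, -2.1]
grip_width: 0.0493
grip_force: 65.0
```

drive_tool(translation=[[0,0,0.015],[0,0,0.03],[0,0,0.045],[0,0,0.045],[0,0,0.045]], delta_rot=[[0,0,0],[0,0,0],[0,0,0],[0,0,0],[0,0,0]], gripper=[0.9,0.9,0.9,0.9,0.9])

```text
clock: 10.12
tool_pos: [0.5384, 0.3056, 0.1042]
tcp_rot: [-180.0, -0.1, 6.8]
force: [-2.6, -0.5, 6.9]
grip_width: 0.0492
grip_force: 65.7
```

At the stop, pressing about 12 N in total. I ease off slightly and release.

drive_tool(translation=[[0,0,-0.02],[0,0,-0.02],[0,0,-0.02],[0,0,-0.02],[0,0,-0.02]], delta_rot=[[0,0,0],[0,0,0],[0,0,0],[0,0,0],[0,0,0]], gripper=[0.9,0.3,0.0,0.0,0.0])

```text
clock: 10.75
tool_pos: [0.5376, 0.3052, 0.1033]
tcp_rot: [180.0, 0.0, 6.8]
force: [-0.2, -0.6, -0.6]
grip_width: 0.0856
grip_force: 0.0
```

drive_tool(translation=[[0,0,0],[0,0,0],[0,0,0],[0,0,-0.2],[0,0,-0.5]], delta_rot=[[0,0,0],[0,0,0],[0,0,0],[0,0,0],[0,0,0]], gripper=[0,0,0,0,0])

```text
clock: 11.38
tool_pos: [0.5373, 0.3052, 0.1341]
tcp_rot: [180.0, 0.0, 6.8]
force: [0.1, -0.3, -0.2]
grip_width: 0.0855
grip_force: 0.0
```

drive_tool(translation=[[0,0,-0.5],[0,0,-1.0],[0,0,-1.5],[0,0,-2.0],[0,0,-2.0]], delta_rot=[[0,0,0],[0,0,0],[0,0,0],[0,0,0],[0,0,0]], gripper=[0,0,0,0,0])

```text
clock: 12.0
tool_pos: [0.5399, 0.3063, 0.2589]
tcp_rot: [-179.9, -0.5, 6.8]
force: [-0.4, 0.2, -0.3]
grip_width: 0.0852
grip_force: 0.0
```

Run:
```python
from h import *
go([.537,.305,.2],7)
im,d=optics.get_image("scene"); P=pts("scene",d)
for r in nets.silhouettes("scene","jar_1"):
    p=P[r["pixels"]&(d>0)]
    print(round(r["p"],2),"min",np.percentile(p,2,axis=0).round(3),"max",np.percentile(p,98,axis=0).round(3))
cv2.imwrite("pics/end.png",cv2.resize(im[200:440,60:380],(640,480))[...,::-1])
wrist("jar_1",.145); wrist("scale_pan",.061)
```

```text
pos [0.5399 0.3063 0.2589] [-179.86   -0.53    6.84] F [-0.41  0.15 -0.28] w 0.0852 t 12.0
trans units [-0.06   0.018  0.981] rot units [-0.028 -0.106 -0.032]
0.98 min [ 0.35  -0.297  0.006] max [ 0.396 -0.252  0.087]
0.82 min [ 0.439 -0.513  0.001] max [ 0.503 -0.353  0.087]
0.8 min [ 0.548 -0.348  0.002] max [ 0.627 -0.263  0.087]
0.76 min [0.513 0.284 0.063] max [0.56  0.33  0.147]
0.7 min [ 0.448 -0.298  0.006] max [ 0.495 -0.25   0.087]
0.58 [316. 222.  70.  76.] mid [0.5395 0.3069 0.1439] ext [0.053 0.052 0.009] [121. 126. 120.]
0.6 [319. 200. 104.  85.] mid [0.5454 0.3065 0.0614] ext [0.087 0.1   0.005] [143. 148. 150.]
```

View pics/end.png

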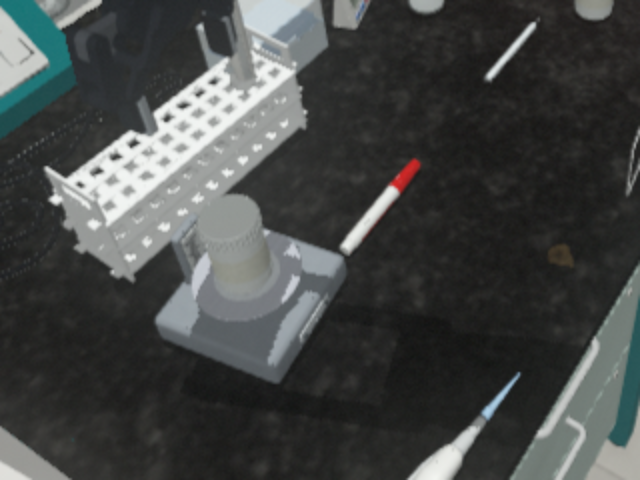

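The jar stands upright and centred on the pan (crop (240,250)) with the pan pressed to about 0.061 m (11 mm down). The gripper is clear, and the light jar is untouched.

```bash
python3 -c "
from h import *
print(ctrl.job_done())"
```

```text
the job is handed in; nothing more can be done
None
```

The job is handed in, with no verdict returned: the heavy jar (about 5 N when lifted) stands upright, centred on the pan, which is pressed down about 11 mm; I never touched the light jar.

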